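Scan the stock on the cranked carousel and park it

ROBOT

A 6-joint arm with a two-finger parallel gripper is mounted at the origin on the work surface. World frame = base frame: x ahead of the robot, y to its left, z up, the work surface at z = 0. Lengths are in m, angles in rad, forces in N, time in s.
With the tool pointing down it reaches from about 0.3 to 0.775 m from the base axis. Payload 14.6 kg.
Tool frame: the origin (TCP) lies midway between the tips of the shut fingers; the grasp point (between the pads) lies 19 mm behind it; z points along the fingers, y is the line along which they close (so a half turn about z gives the same grasp; the last joint's range is limited). The gripper opens to 94 mm and grips with 3 to 60 N. Pads are 16 mm wide; open, the fingers measure 119 mm over their backs; the gripper's body (75 mm by 177 mm) begins 78 mm behind the grasp point.
Start: joints at [-1.294, 0.3, 1.521, -0, 1.321, -0.067], TCP at [0.185, -0.518, 0.205] pointing down, gripper open.
Joint ranges: [-3.03, 3.03], [-0.79, 2.21], [0.23, 2.52], [-1.04, 4.18], [0, 3.07], [-2.55, 2.55]. Speed limits (rad/s): [2.22, 2.22, 2.57, 3.14, 3.14, 3.14].

INTERFACE

Orientations are given as a rotation vector (axis times angle).
In Python, from station import manip, camera, camera_model, job, find_in, silhouettes gives the robot as it stands.
- The arm moves only by the tool jog_arm, never from a script. Its argument "moves" is a list of rows, each a list of 7 numbers: the finger opening in mm, from 0 to 94, then the shift along the world's x, y, z in mm, then the turn, a rotation vector about the world's x, y, z in rad. A call has 1 to 8 rows; each row shifts and turns the commanded pose from where the row before left it; what a row does not reach is not made up. A row lasts 1/8 s, in which the tool goes at most 62.5 mm and 10.7 degrees, less where a joint would pass 70% of its speed; a pose out of reach is approached as far as the arm can. A call with a gripper value outside its range is refused whole. The fingers move at their own pace and stop on an object; "squeeze" is the grip in N (left out, the last holds). Time passes only in rows, so rows that do not move let the fingers close. It gives the time, the measured TCP pose, the force, the opening and the grip force at its end, in the units of the state.
- manip.get_state(): the state, without advancing time (a new reading comes with each control period).
- camera(name): name is "side" or "top" or "wrist"; returns (picture, depth): 400x640x3 uint8, blue, green, red; 400x640 float32, m along the optical axis (not along the pixel's ray), 0 where there is no reading.
- camera_model(name): a dict with "fx", "fy", "cx", "cy" (pixels), "pose" (4x4, takes a point from camera to world coordinates); the wrist camera has in their place "hand_eye" (4x4, takes a point from camera to tool coordinates, whose origin is the TCP and whose axes are the flange's). Camera axes: x right, y down, z forward; pixel columns grow to the right and rows downward; lengths in m; the calibration is good to about 2 mm. The wrist camera is an equidistant fisheye: a pixel r from the principal point sees the ray r / f radians off the axis. A picture is of the moment at which its call begins: read the wrist's pose just before it. camera_model takes no time and is no camera call.
- job.job_done(): hands the job in; it is judged then, once.
Trained networks look in the newest picture that a camera, given by its name, has taken for a name from the list of things; names that differ only in an ending like _2 or _b are one class to them, and where a whole thing is asked for, a point or a joint stands for the part that bears it (a point fixed in the world has none). Each returns a list of dicts, best first, with "confidence" (0 to 1); they miss things now and then, are a little off and sometimes report something else, mostly with a low value. They report only what shows in the picture. A call takes as long as a camera call.
- find_in(thing, camera): "position" ([x, y, z] in m, in the coordinates of the camera as it stood for that picture, good to about 4 mm: the middle of the surface that is visible of it).
- silhouettes(thing, camera): "region" (400x640 bool, what is visible of it).
The state is a dict: "time_s": time; "joints": joint angles; "joint_vel": joint speeds; "tau": joint torques, N m; "eef_pos": TCP position; "tool_rot": TCP orientation; "ft_force": force on the tool from outside, world axes, zero at the start; "wrist_torque": the same for the moment, N m; "opening": opening from 0.0 (shut) to 1.0 (fully open); "grip_force": force on a finger pad.
Only numpy, scipy, OpenCV 4.12 (cv2) and the standard library are available. Lean on these libraries where they do the work, as an engineer would, in place of code of your own. Each camera call takes 0.05 s, during which the arm holds its last target. There are 200 camera calls.

TASK

Five cartons of stock ride on a turning carousel past a label scanner. Using the crank knob on top, bring the carousel up to one turn every seven seconds anticlockwise (seen from above), keep it at that steady pace (between 6 and 8.5 seconds per turn) for eight seconds, then stop it with the tongue on its rim at the fixed pointer and let go of the crank. Never let the carousel run backwards or faster than one turn in four and a half seconds, do not touch the cartons, and leave everything else on the bench alone.

Things in the scene. Friction and masses are not known exactly. Their poses are not given: they have to be found in the camera images.
- base: grey base board 440 x 460 x 18 mm, flat on the bench at some yaw; origin at the centre of its underside, z up, +x towards the pointer. The carousel turns about the vertical axis through the origin. Also fixed on it: the shoe's bracket at -72 degrees from the pointer, 125 to 197 mm from the axis, up to 86 mm high, and a supply box and a label roll on its corners, under 60 mm high
- scanner (a point): black label scanner on a post on the base board, 225 mm from the axis at +60 degrees (anticlockwise) from the pointer; this point 165 mm above the bench, its top at 200 mm; keep clear
- carousel (a joint): carousel angle on the base, rad, growing anticlockwise from above, not wrapping; 0 and every whole turn: tongue at the pointer. Starts at rest at any angle. Inertia with cartons nominally 0.04 kg m2 (true value within some 40 percent), bearing drag 0.006 N m per rad/s, plus the shoe's dry drag, nominally 0.024 N m (0.009 to 0.048)
- disc (a point): centre of the carousel disc's top face, on the axis 50 mm above the bench. Aluminium disc 320 mm across with six pockets: five carry cartons, one is empty, and on the empty one's centre line a tongue 20 mm wide sticks out of the rim
- mark (a point): tip of the tongue on the carousel's rim, 178 mm from the axis, 50 mm above the bench: the mark
- pointer (a point): tip of the fixed steel pointer, 182 mm from the axis, 55 mm above the bench
- stock: the five cartons fixed in the pockets, each 56 x 50 mm, up to 46 mm high, between 66 and 124 mm from the axis, tops up to 98 mm above the bench; origin on the axis at bench height; turns with the carousel; do not touch
- knob_grip (a point): grip point on the axis of the upright black crank knob, 153 mm above the bench. Knob: cylinder 30 mm across, from 123 to 171 mm above the bench, spinning freely on its pin, so it can be gripped from above at a fixed gripper yaw and led round a circle of radius 75 mm about the carousel's axis. The steel crank arm below it (24 mm wide) has its top at 121 mm
- hub (a point): crank hub on the axis, 123 mm above the bench. The crank is not rigid with the carousel: a slipping viscous hub passes a torque of 0.05 N m per rad/s of speed difference between crank and carousel, so the carousel follows with lag, turns slower than the crank and coasts on when the crank stops. The crank starts at any angle; left free, it rides along
- shoe: brass drag shoe 30 x 34 x 45 mm, 28 g nominal, origin at the centre of its underside; it lies loose in its bracket on the rim of the carousel and drags on it; leave it there
- tape_roll: bystander: cardboard tape roll, 60 mm across, 36 high, on the shoebox; leave alone
- small_carton: bystander: carton 55 x 45 x 40 mm on the clipboard; leave alone
- mug: bystander: white mug, 80 mm across, 90 high; leave alone
- shoebox: bystander: cardboard shoebox 150 x 100 x 70 mm; leave alone
- stapler: bystander: black stapler 140 x 36 x 48 mm; leave alone
- clipboard: bystander: clipboard 230 x 160 mm lying flat; leave alone

How it is judged:
On the way, in this order (a step that is already met when the one before it is completed fails the run):
1. the carousel turns anticlockwise at 0.72 to 1.08 rad/s for 7 s on end (velocity of joint carousel between 0.72 and 1.08 rad/s), for 7 s.
2. the carousel comes to rest with the tongue at the pointer (horizontal distance between mark and pointer below 0.026 m and velocity of joint carousel between -0.06 and 0.06 rad/s), for 0.3 s.
At the end, for the whole second after the job is handed in: the tongue's tip is within 26 mm of the pointer's tip (about 0.14 rad of the carousel), the carousel is at rest (under 0.06 rad/s) and the crank is let go (all of step 2); the robot touches nothing.
It fails at once if the carousel runs faster than 1.45 rad/s (velocity of joint carousel above 1.45 rad/s).
It fails at once if the carousel runs backwards (velocity of joint carousel below -0.15 rad/s).
It fails at once if a carton on the carousel is touched (contact force between any of the fingers, the arm and stock above 1 N).
It fails at once if the drag shoe is moved from its bracket (distance of shoe from where it was at the start of the episode above 0.015 m).
It fails at once if something else on the bench is moved (distance of any of tape_roll, small_carton, mug, shoebox, stapler, clipboard from where it was at the start of the episode above 0.025 m).
It also fails if it takes over 72 s, if anything falls off the work surface, if the arm or the gripper's body presses on something with over 40 N, if the wrist force passes 120 N, or if a joint passes its speed limit or range.

## Working session

There is one attempt and no reset: what is moved stays moved. The work goes in short steps, Python scripts to look and compute and a tool call to move; the robot and the scene stay as the last step left them, time stands still between calls to the robot, and variables do not carry over. Pictures are saved under pics/ and viewed, at most 10 in all, crops included, and the job is handed in when it is done.

Besides the shell and the picture viewer there is one more tool, called after "Emit:" in YAML: its name, and indented under it one key for each argument. jog_arm: Moves the arm, as the interface text tells. Its arguments: {"type":"object","properties":{"moves":{"type":"array"},"squeeze":{"type":"number"}},"required":["moves"]}

```bash
mkdir -p pics; ls
cat > h.py <<'E'
from station import manip, camera, camera_model, job, find_in, silhouettes
import numpy as np, cv2
from scipy.spatial.transform import Rotation as R
def pose(n,st):
    m=camera_model(n)
    if n!="wrist": return m["pose"]
    T=np.eye(4);T[:3,:3]=R.from_rotvec(st["tool_rot"]).as_matrix();T[:3,3]=st["eef_pos"]
    return T@np.array(m["hand_eye"])
def w(P,p): return (np.array(P)@np.append(p,1))[:3]
E
python3 - <<'E'
from h import *
st=manip.get_state();print(st)
for n in ["top","side"]:
    im,d=camera(n);cv2.imwrite(f"pics/{n}0.png",im);P=pose(n,st)
    for t in ["knob_grip","hub","mark","pointer","disc","scanner","shoe","base"]:
        for r in find_in(t,n)[:2]: print(n,t,round(r["confidence"],2),w(P,r["position"]).round(4))
print(manip.get_state()["time_s"])
E
```

```text
pics
{'time_s': 0.0, 'joints': array([-1.29358860e+00,  3.00431892e-01,  1.52159640e+00,  3.80728810e-05,
        1.32070096e+00, -6.66065945e-02]), 'joint_vel': array([ 1.16042926e-03,  1.61789781e-03, -7.02196235e-04, -6.87469059e-04,
        1.22156904e-03,  4.37241624e-05]), 'tau': array([-8.24184899e-04, -5.31809700e+01, -3.52742529e+01,  7.08520389e-02,
        2.44246615e-02, -1.02169881e-04]), 'eef_pos': array([ 0.18532393, -0.51755162,  0.20490136]), 'tool_rot': array([-3.09417164e+00, -5.37197586e-01,  1.29992098e-04]), 'ft_force': array([ 0.35342299,  0.41261286, -0.42872252]), 'wrist_torque': array([-0.00611981,  0.0196205 , -0.00682412]), 'grip_force': 0.0, 'opening': 1.0004172282539479}
top knob_grip 0.56 [ 0.6325 -0.1318  0.17  ]
top hub 0.8 [ 0.5939 -0.1027  0.1197]
top hub 0.17 [ 0.5655 -0.0842  0.0179]
top mark 0.95 [ 0.567  -0.0872  0.0518]
top pointer 0.78 [ 0.5641 -0.0861  0.0171]
top disc 0.66 [ 0.5663 -0.087   0.0517]
top disc 0.64 [0.5839 0.524  0.1023]
top scanner 0.79 [ 0.5633 -0.0906  0.017 ]
top shoe 0.39 [ 0.5873 -0.2309  0.0906]
top base 0.67 [ 0.5635 -0.0855  0.0147]
top base 0.34 [0.5838 0.526  0.1025]
side knob_grip 0.41 [ 0.5604 -0.0596  0.0523]
side hub 0.57 [ 0.5944 -0.1034  0.1232]
side hub 0.22 [ 0.5583 -0.0558  0.0488]
side mark 0.69 [ 0.5544 -0.0562  0.0486]
side pointer 0.85 [ 0.5445 -0.02    0.0387]
side disc 0.9 [ 0.5592 -0.0569  0.0535]
side scanner 0.55 [ 0.5463 -0.0163  0.0368]
side scanner 0.31 [ 0.4336 -0.5096  0.0393]
side shoe 0.37 [ 0.5865 -0.2334  0.0938]
side base 0.85 [ 0.5427 -0.0131  0.0354]
side base 0.33 [ 0.6385 -0.4219  0.0381]
0.9
```

View pics/top0.png

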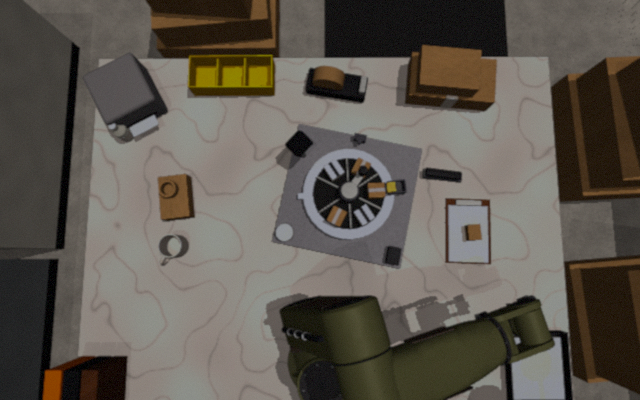

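View pics/side0.png

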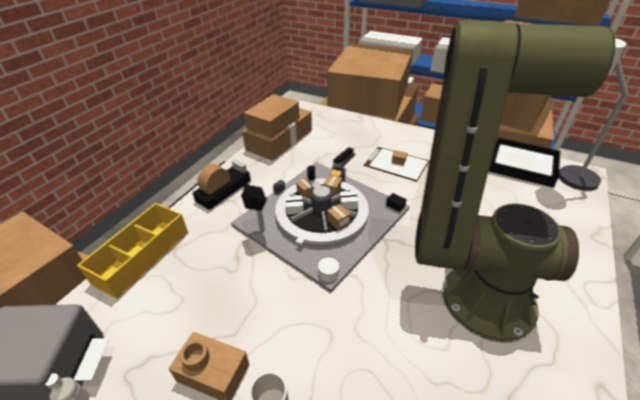

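The top view shows the carousel at about (349,190), the tongue at (300,196), the scanner at (299,143), the pointer post at about (359,139) and the shoe at (397,187). I'll zoom in and measure the angles.

Run:
```python
from h import *
im=cv2.imread("pics/top0.png")
cv2.imwrite("pics/c0.png",cv2.resize(im[115:275,265:430],None,fx=3.6,fy=3.6,interpolation=cv2.INTER_CUBIC))
m=camera_model("top");print(m)
im,d=camera("top");P=m["pose"]
v,u=np.mgrid[0:400,0:640]
W=np.stack([(u-m["cx"])/m["fx"]*d,(v-m["cy"])/m["fy"]*d,d],-1)@P[:3,:3].T+P[:3,3]
np.save("W0.npy",W)
for px in [(349,190),(300,196),(359,139),(397,187)]: print(px,W[px[1],px[0]].round(3))
k=(W[...,2]>.150)&(W[...,2]<.18)&(np.hypot(W[...,0]-.594,W[...,1]+.103)<.12)
print("knob px",k.sum(),W[k].mean(0).round(4),np.argwhere(k).mean(0))
s=silhouettes("base","top");
for r in s[:1]:
    b=r["region"];c,sz,a=cv2.minAreaRect(np.argwhere(b)[:,::-1].astype(np.float32));print(c,sz,a)
# disc ring: bright, z 40..60
k=(abs(W[...,2]-.05)<.008)&(np.hypot(W[...,0]-.594,W[...,1]+.103)<.22)&(im.min(2)>120)
q=W[k]; r=np.hypot(q[:,0]-.594,q[:,1]+.103); ring=q[(r>.13)&(r<.165)]
c,rad=cv2.minEnclosingCircle(ring[:,:2].astype(np.float32));print("circ",c,rad)
e=cv2.fitEllipse(cv2.convexHull(ring[:,:2].astype(np.float32)*1000));print(e)
t=q[r>.168];print("tongue",len(t),t.mean(0))
```

```text
{'fx': 463.3189321808468, 'fy': 463.3189321808468, 'cx': 326.74094195834476, 'cy': 189.62902255182064, 'pose': array([[-0.00321213, -0.98974303,  0.14282303,  0.3533668 ],
       [-0.99998918,  0.00365967,  0.00287093, -0.01999993],
       [-0.00336417, -0.14281226, -0.98974408,  1.65907629],
       [ 0.        ,  0.        ,  0.        ,  1.        ]])}
(349, 190) [ 0.574 -0.09   0.123]
(300, 196) [0.563 0.078 0.052]
(359, 139) [ 0.766 -0.13   0.057]
(397, 187) [ 0.599 -0.267  0.016]
knob px 71 [ 0.6337 -0.1323  0.1684] [169.76056338 362.35211268]
(344.520751953125, 194.22262573242188) (135.5135040283203, 125.68478393554688) 10.619654655456543
circ (0.5766257643699646, -0.09211605042219162) 0.15881919860839844
((581.3912353515625, -94.78345489501953), (298.7590637207031, 317.0489196777344), 146.46510314941406)
tongue 308 [ 0.47211282 -0.01221345  0.04937512]
```

View pics/c0.png

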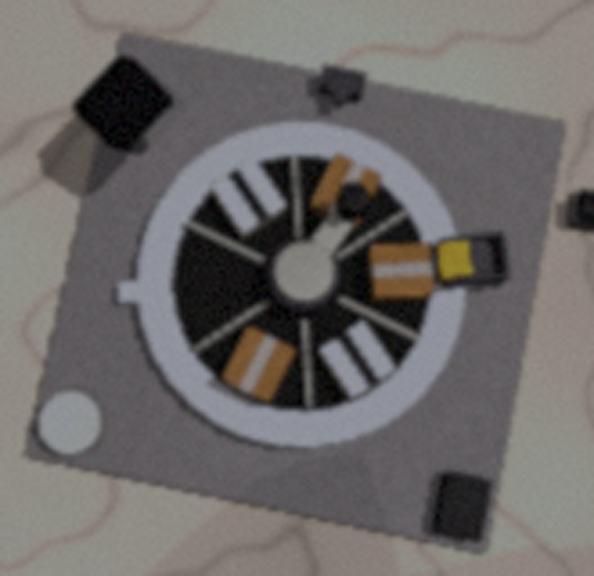

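The crop shows the tongue at left, about (128,292) in the crop, and the pointer at top, about (337,90). The knob is at about (352,200), over the upper carton, and the shoe is at right. Next: a refined axis and a tracker that works with both cameras.

```bash
cat >> h.py <<'E'
def proj(n,X):
    m=camera_model(n);P=np.linalg.inv(m["pose"]);C=X@P[:3,:3].T+P[:3,3]
    return C[...,0]/C[...,2]*m["fx"]+m["cx"], C[...,1]/C[...,2]*m["fy"]+m["cy"]
def rect(n,im,c,z=.05,half=.25,s=.001):
    k=np.arange(-half,half,s); X,Y=np.meshgrid(k,k,indexing="ij")  # row=x, col=y (flip for view)
    G=np.stack([c[0]-X,c[1]-Y,np.full_like(X,z)],-1) # up=+x, left=+y
    u,v=proj(n,G); return cv2.remap(im,u.astype(np.float32),v.astype(np.float32),cv2.INTER_LINEAR)
E
python3 - <<'E'
from h import *
from scipy.optimize import least_squares
c0=np.array([.58,-.095])
for n in ["top","side"]:
    im=cv2.imread(f"pics/{n}0.png").astype(np.float32).min(2)
    c=c0
    for it in range(3):
        th=np.radians(np.arange(0,360,2));rr=np.arange(.14,.185,.0005)
        G=np.stack([c[0]+rr[None]*np.cos(th)[:,None],c[1]+rr[None]*np.sin(th)[:,None],np.full((len(th),len(rr)),.05)],-1)
        u,v=proj(n,G);I=cv2.GaussianBlur(cv2.remap(im,u.astype(np.float32),v.astype(np.float32),1),(1,1),0)
        g=I[:,:-12]-I[:,12:];j=g.argmax(1);ok=g.max(1)>30
        r=rr[j+6];p=np.c_[c[0]+r*np.cos(th),c[1]+r*np.sin(th)][ok]
        f=least_squares(lambda q:np.hypot(*(p-q[:2]).T)-q[2],[*c,.16],loss="soft_l1",f_scale=.002).x
        c=f[:2]
    print(n,f,ok.sum())
W=np.load("W0.npy")
im=np.hstack([cv2.resize(rect(n,cv2.imread(f"pics/{n}0.png"),f[:2]),(400,400)) for n in ["top","side"]])
cv2.imwrite("pics/r0.png",im)
P=pose("top",None)
k=(W[...,2]>.160)&(W[...,2]<.18)&(np.hypot(W[...,0]-.59,W[...,1]+.103)<.12)
print("knobtop",np.median(W[k],0))
k=(W[...,2]>.115)&(W[...,2]<.13)&(np.hypot(W[...,0]-.59,W[...,1]+.103)<.12)
print("hub",np.median(W[k],0))
# side depth knob
im,d=camera("side");m=camera_model("side");v,u=np.mgrid[0:400,0:640]
S=np.stack([(u-m["cx"])/m["fx"]*d,(v-m["cy"])/m["fy"]*d,d],-1)@m["pose"][:3,:3].T+m["pose"][:3,3]
k=(S[...,2]>.13)&(S[...,2]<.18)&(np.hypot(S[...,0]-.59,S[...,1]+.103)<.12)
print("side knob",k.sum(),S[k].mean(0),S[k].min(0),S[k].max(0), m["pose"][:3,3])
E
```

```text
top [ 0.57394344 -0.09047924  0.15983679] 168
side [ 0.57490073 -0.08917885  0.16071494] 155
knobtop [ 0.63448952 -0.13279131  0.16996597]
hub [ 0.58062642 -0.09687948  0.12161886]
side knob 116 [ 0.63077128 -0.12597977  0.1567688 ] [ 0.61748208 -0.14514615  0.13029074] [ 0.64691931 -0.11596133  0.17341591] [0.13435589 0.75687623 0.9154572 ]
```

View pics/r0.png

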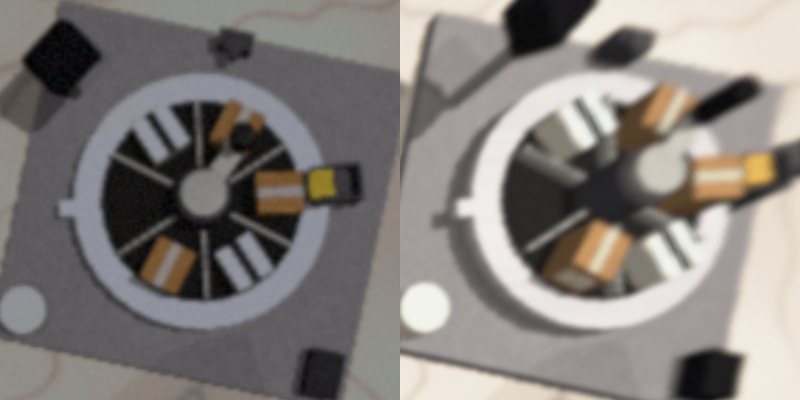

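Emit:
jog_arm:
  moves:
    - [94,32,28,2,0,0,0]
    - [94,32,28,2,0,0,0]
    - [94,32,28,2,0,0,0]
    - [94,32,28,2,0,0,0]
    - [94,32,28,2,0,0,0]
    - [94,32,28,2,0,0,0]
    - [94,32,28,2,0,0,0]
    - [94,32,28,2,0,0,0]
  squeeze: 15

```text
time_s: 2.05
eef_pos: [0.4423, -0.2928, 0.2216]
tool_rot: [3.095, 0.537, 0.0]
ft_force: [-0.6, -0.2, -0.0]
opening: 1.002
grip_force: 0.0
```

Emit:
jog_arm:
  moves:
    - [94,32,27,0,0,0,0]
    - [94,32,27,0,0,0,0]
    - [94,32,27,0,0,0,0]
    - [94,32,27,0,0,0,0]
    - [94,32,27,0,0,0,0]
    - [94,28,22,0,0,0,0]
    - [94,0,0,0,0,0,0]

```text
time_s: 2.92
eef_pos: [0.6304, -0.1352, 0.2207]
tool_rot: [-3.094, -0.541, 0.001]
ft_force: [-0.3, 0.0, -1.1]
opening: 1.0
grip_force: 0.0
```

Run:
```python
from h import *
st=manip.get_state();P=pose("wrist",st);print(st["eef_pos"])
im,d=camera("wrist");cv2.imwrite("pics/w1.png",im)
for r in find_in("knob_grip","wrist")[:2]: print(r["confidence"],w(P,r["position"]))
for r in silhouettes("knob_grip","wrist")[:2]: 
    q=np.argwhere(r["region"]);print(r["confidence"],len(q),q.mean(0),q.min(0),q.max(0))
a=np.hstack([cv2.resize(rect(n,camera(n)[0],(.574,-.09)),(400,400)) for n in ["top","side"]])
cv2.imwrite("pics/r1.png",np.vstack([a,np.hstack([cv2.resize(im,(320,200)),np.zeros((200,480,3),np.uint8)])]))
```

```text
[ 0.63039988 -0.1351946   0.22068301]
0.76 [ 0.64030278 -0.12950887  0.17080523]
0.71 [ 0.65595015 -0.0796831   0.05219089]
0.71 1349 [198.49073388 315.85248332] [176 298] [220 335]
```

View pics/r1.png

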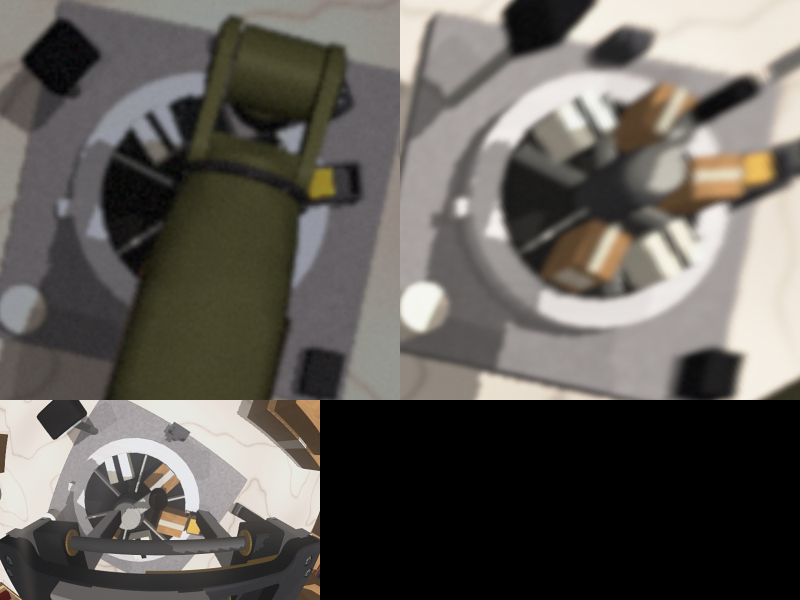

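The side view stays clear, with the tongue at (462,207), and the wrist view also sees the rim. The top view is half hidden by the arm. Descending to grip.

Emit:
jog_arm:
  moves:
    - [70,6,4,-20,0,0,0]
    - [64,0,0,-20,0,0,0]
    - [60,0,0,-20,0,0,0]
    - [60,0,0,-20,0,0,0]
    - [20,0,0,0,0,0,0]
    - [20,0,0,0,0,0,0]
    - [20,0,0,0,0,0,0]
    - [20,0,0,0,0,0,0]
  squeeze: 12

```text
time_s: 4.18
eef_pos: [0.6356, -0.1329, 0.1422]
tool_rot: [3.095, 0.537, 0.002]
ft_force: [-0.5, 1.8, 2.5]
opening: 0.31
grip_force: 12.0
```

```bash
cat >> h.py <<'E'
C=np.array([.574,-.090]); BY=-12
def wproj(X,st):
    m=camera_model("wrist");P=np.linalg.inv(pose("wrist",st));c=X@P[:3,:3].T+P[:3,3]
    h=np.hypot(c[...,0],c[...,1]);a=np.arctan2(h,c[...,2])/h
    return m["cx"]+m["fx"]*a*c[...,0],m["cy"]+m["fy"]*a*c[...,1]
def track(save=None):
    out=[]
    for n in ["side","wrist"]:
        st=manip.get_state();im,_=camera(n)
        if save: cv2.imwrite(f"pics/{save}_{n}.png",im)
        I=im.astype(np.float32).min(2)
        th=np.radians(np.arange(-180,180,1.))
        def band(a,b):
            rr=np.arange(a,b,.001);G=np.stack([C[0]+rr*np.cos(th)[:,None],C[1]+rr*np.sin(th)[:,None],np.full((360,len(rr)),.05)],-1)
            u,v=proj(n,G) if n!="wrist" else wproj(G,st)
            return cv2.remap(I,u.astype(np.float32),v.astype(np.float32),1,borderMode=cv2.BORDER_CONSTANT).mean(1)
        t,g,o=band(.165,.176),band(.142,.156),band(.186,.194)
        s=np.where(g>60,(t-o)/np.maximum(g,1),0); k=np.array([-1]*4+[1.]*7+[-1]*4)
        k[k>0]/=7;k[k<0]/=8
        s=cv2.filter2D(s.astype(np.float32).reshape(1,-1),-1,k.reshape(1,-1).astype(np.float32),borderType=cv2.BORDER_REFLECT).ravel()
        c=[]
        for _ in range(3):
            i=s.argmax();wd=np.arange(max(i-5,0),min(i+6,360));ww=np.clip(s[wd],0,None)
            a=(wd*ww).sum()/ww.sum()-180;c.append((round(float(a-BY)%360,1),round(float(s[i]),2)));s[max(i-12,0):i+13]=-1
        out.append((round(st["time_s"],2),n,c))
    return out
def rep(save=None):
    for o in track(save): print(*o)
    st=manip.get_state();p=st["eef_pos"];k=p[:2]-C
    print("t",round(st["time_s"],2),"tcp",p.round(4),"knob r",np.hypot(*k).round(4),"ang",round(float(np.degrees(np.arctan2(k[1],k[0]))),1),"F",st["ft_force"].round(1),"grip",round(st["grip_force"],1),"open",round(st["opening"]*94,1))
E
python3 -c "
from h import *
rep('g')"
```

```text
4.17 side [(105.2, 0.57), (334.6, 0.55), (287.1, 0.38)]
4.22 wrist [(105.2, 0.45), (152.7, 0.25), (126.8, 0.12)]
t 4.28 tcp [ 0.6356 -0.1328  0.1422] knob r 0.0751 ang -34.8 F [-0.6  0.2  4.1] grip 12.0 open 29.9
```

```bash
cat >> h.py <<'E'
def rows(a0,ds,r=75.,off=(0,0)):
    a=np.radians(a0+np.cumsum([0]+list(ds)));p=np.c_[r*np.cos(a),r*np.sin(a)];p[0]+=off
    o=[];cur=p[0].copy()
    for q in p[1:]:
        d=np.round(q-cur,1);cur+=d;o.append([20,float(d[0]),float(d[1]),0,0,0,0])
    print("end",round(float(np.degrees(a[-1])),1))
    for i in range(0,len(o),8): print(str(o[i:i+8]).replace(".0,",","))
E
python3 -c "
from h import *
rows(-34.8,[3,6,9]+[10.6]*29)"
```

```text
end 290.6
[[20, 2.2, 3.3, 0, 0, 0, 0], [20, 3.7, 6.9, 0, 0, 0, 0], [20, 4.3, 10.9, 0, 0, 0, 0], [20, 2.8, 13.6, 0, 0, 0, 0], [20, 0.2, 13.9, 0, 0, 0, 0], [20, -2.3, 13.6, 0, 0, 0, 0], [20, -4.8, 13, 0, 0, 0, 0], [20, -7.2, 11.9, 0, 0, 0, 0]]
[[20, -9.1, 10.4, 0, 0, 0, 0], [20, -11, 8.5, 0, 0, 0, 0], [20, -12.3, 6.3, 0, 0, 0, 0], [20, -13.3, 4, 0, 0, 0, 0], [20, -13.7, 1.5, 0, 0, 0, 0], [20, -13.9, -1.1, 0, 0, 0, 0], [20, -13.3, -3.6, 0, 0, 0, 0], [20, -12.5, -6, 0, 0, 0, 0]]
[[20, -11.2, -8.2, 0, 0, 0, 0], [20, -9.4, -10.1, 0, 0, 0, 0], [20, -7.5, -11.7, 0, 0, 0, 0], [20, -5.2, -12.9, 0, 0, 0, 0], [20, -2.7, -13.6, 0, 0, 0, 0], [20, -0.1, -13.8, 0, 0, 0, 0], [20, 2.3, -13.7, 0, 0, 0, 0], [20, 4.9, -12.9, 0, 0, 0, 0]]
[[20, 7.1, -11.9, 0, 0, 0, 0], [20, 9.3, -10.3, 0, 0, 0, 0], [20, 10.9, -8.5, 0, 0, 0, 0], [20, 12.4, -6.3, 0, 0, 0, 0], [20, 13.2, -4, 0, 0, 0, 0], [20, 13.8, -1.4, 0, 0, 0, 0], [20, 13.8, 1.1, 0, 0, 0, 0], [20, 13.4, 3.7, 0, 0, 0, 0]]
```

Emit:
jog_arm:
  moves:
    - [20,2.2,3.3,0,0,0,0]
    - [20,3.7,6.9,0,0,0,0]
    - [20,4.3,10.9,0,0,0,0]
    - [20,2.8,13.6,0,0,0,0]
    - [20,0.2,13.9,0,0,0,0]
    - [20,-2.3,13.6,0,0,0,0]
    - [20,-4.8,13,0,0,0,0]
    - [20,-7.2,11.9,0,0,0,0]

```text
time_s: 5.28
eef_pos: [0.6351, -0.0444, 0.1421]
tool_rot: [-3.095, -0.538, -0.004]
ft_force: [2.6, 1.0, 6.6]
opening: 0.315
grip_force: 12.0
```

Emit:
jog_arm:
  moves:
    - [20,-9.1,10.4,0,0,0,0]
    - [20,-11,8.5,0,0,0,0]
    - [20,-12.3,6.3,0,0,0,0]
    - [20,-13.3,4,0,0,0,0]
    - [20,-13.7,1.5,0,0,0,0]
    - [20,-13.9,-1.1,0,0,0,0]
    - [20,-13.3,-3.6,0,0,0,0]
    - [20,-12.5,-6,0,0,0,0]

```text
time_s: 6.28
eef_pos: [0.5352, -0.0252, 0.1421]
tool_rot: [3.095, 0.538, 0.002]
ft_force: [1.8, -2.3, 7.1]
opening: 0.318
grip_force: 12.0
```

```bash
sed -i 's/for n in \["side","wrist"\]:/for n in CAMS:/; s/^C=np/CAMS=["side"]\nC=np/' h.py; python3 -c "
from h import *
rep('a')"
```

```text
6.28 side [(338.3, 0.4), (288.8, 0.38), (170.1, 0.32)]
t 6.33 tcp [ 0.5342 -0.0259  0.1421] knob r 0.0754 ang 121.8 F [-0.6  0.7  7. ] grip 12.0 open 29.9
```

Emit:
jog_arm:
  moves:
    - [20,-11.2,-8.2,0,0,0,0]
    - [20,-9.4,-10.1,0,0,0,0]
    - [20,-7.5,-11.7,0,0,0,0]
    - [20,-5.2,-12.9,0,0,0,0]
    - [20,-2.7,-13.6,0,0,0,0]
    - [20,-0.1,-13.8,0,0,0,0]
    - [20,2.3,-13.7,0,0,0,0]
    - [20,4.9,-12.9,0,0,0,0]

```text
time_s: 7.32
eef_pos: [0.5074, -0.1227, 0.1421]
tool_rot: [3.095, 0.538, 0.004]
ft_force: [9.8, 5.0, 4.2]
opening: 0.317
grip_force: 12.0
```

Emit:
jog_arm:
  moves:
    - [20,7.1,-11.9,0,0,0,0]
    - [20,9.3,-10.3,0,0,0,0]
    - [20,10.9,-8.5,0,0,0,0]
    - [20,12.4,-6.3,0,0,0,0]
    - [20,13.2,-4,0,0,0,0]
    - [20,13.8,-1.4,0,0,0,0]
    - [20,13.8,1.1,0,0,0,0]
    - [20,13.4,3.7,0,0,0,0]

```text
time_s: 8.32
eef_pos: [0.6008, -0.1595, 0.142]
tool_rot: [-3.094, -0.538, -0.001]
ft_force: [-1.9, 7.0, 10.8]
opening: 0.315
grip_force: 12.0
```

```bash
cat > sim.py <<'E'
import numpy as np
# segments: list of (dt, crank deg). returns carousel angle (deg) log
def sim(segs,J,Td,th=0.,w=0.,lag=.05):
    c=0.;wc=0.;h=.002;L=[];t=0
    for dt,d in segs:
        for _ in range(int(round(dt/h))):
            wc+=(np.radians(d)/dt-wc)*h/lag
            T=.05*(wc-w)-.006*w
            if w>1e-3 or T>Td: w=max(w+(T-Td)/J*h,0)
            else: w=0
            th+=w*h;t+=h;L.append((t,np.degrees(th),w))
    return np.array(L)
E
python3 -c "
from h import *
rep('b')
from sim import *
r=.125
S=[(r,3),(r,6),(r,9)]+[(r,10.6)]*13+[(.05,0)]+[(r,10.6)]*16+[(.05,0)]
for J in (.026,.04,.055):
  for Td in (.009,.017,.024,.036,.048):
    L=sim(S,J,Td,105.2/57.3); print(J,Td,L[1000,1].round(1),L[-26,1].round(1),'w',L[-26,2].round(2))
rows(290.6,[10.6]*16)"
```

```text
8.32 side [(333.2, 0.45), (301.4, 0.28), (359.0, 0.27)]
t 8.38 tcp [ 0.602  -0.1589  0.1421] knob r 0.0744 ang -67.9 F [ 1.6  3.5 10.8] grip 12.0 open 29.9
0.026 0.009 192.5 322.2 w 1.16
0.026 0.017 180.3 293.5 w 1.02
0.026 0.024 170.1 268.9 w 0.89
0.026 0.036 153.0 227.1 w 0.68
0.026 0.048 136.9 186.5 w 0.46
0.04 0.009 179.3 306.0 w 1.15
0.04 0.017 168.7 279.3 w 1.01
0.04 0.024 160.0 256.5 w 0.88
0.04 0.036 145.4 217.8 w 0.67
0.04 0.048 131.8 180.1 w 0.46
0.055 0.009 168.3 289.6 w 1.13
0.055 0.017 159.2 265.0 w 0.99
0.055 0.024 151.7 244.0 w 0.86
0.055 0.036 139.3 208.3 w 0.65
0.055 0.048 127.7 173.8 w 0.44
end 460.2
[[20, 12.5, 6.1, 0, 0, 0, 0], [20, 11.1, 8.2, 0, 0, 0, 0], [20, 9.4, 10.1, 0, 0, 0, 0], [20, 7.4, 11.8, 0, 0, 0, 0], [20, 5.2, 12.8, 0, 0, 0, 0], [20, 2.6, 13.6, 0, 0, 0, 0], [20, 0.1, 13.9, 0, 0, 0, 0], [20, -2.4, 13.6, 0, 0, 0, 0]]
[[20, -4.9, 13, 0, 0, 0, 0], [20, -7.2, 11.8, 0, 0, 0, 0], [20, -9.2, 10.3, 0, 0, 0, 0], [20, -11, 8.5, 0, 0, 0, 0], [20, -12.4, 6.2, 0, 0, 0, 0], [20, -13.3, 3.9, 0, 0, 0, 0], [20, -13.8, 1.4, 0, 0, 0, 0], [20, -13.8, -1.2, 0, 0, 0, 0]]
```

```bash
python3 -c "
from h import *
im=cv2.imread('pics/b_side.png');im2=cv2.imread('pics/a_side.png')
f=lambda i:cv2.resize(rect('side',i,C,half=.22),(400,400))
cv2.imwrite('pics/rb.png',np.hstack([f(im2),f(im)]))"
```

```text
(no output)
```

View pics/rb.png

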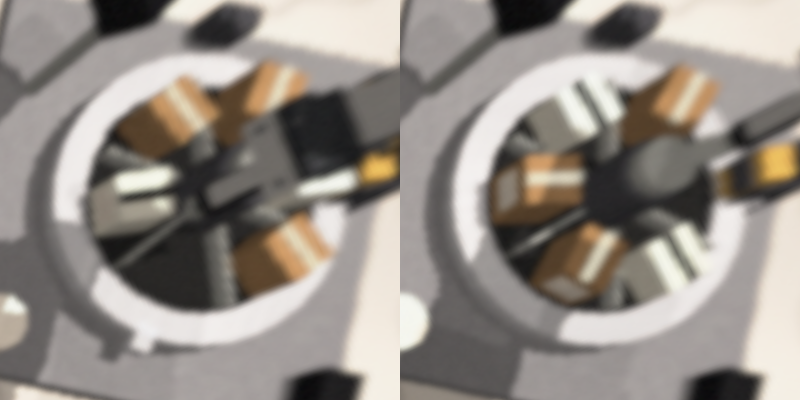

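In the left half (time a) the tongue is at (143,342), which is 170°. In the right half (time b) the empty pocket faces the shoe at right. The carton pattern puts the tongue at about 282°, so the speed is about 1.0 rad/s. I'll slow the crank to 9.8°/row.

```bash
python3 -c "
from h import *
rows(290.6,[9.8]*72)"
```

```text
end 996.2
[[20, 11.6, 5.5, 0, 0, 0, 0], [20, 10.4, 7.4, 0, 0, 0, 0], [20, 9.1, 9.1, 0, 0, 0, 0], [20, 7.3, 10.5, 0, 0, 0, 0], [20, 5.5, 11.6, 0, 0, 0, 0], [20, 3.4, 12.3, 0, 0, 0, 0], [20, 1.3, 12.8, 0, 0, 0, 0], [20, -0.9, 12.7, 0, 0, 0, 0]]
[[20, -3.1, 12.5, 0, 0, 0, 0], [20, -5.1, 11.7, 0, 0, 0, 0], [20, -7.1, 10.7, 0, 0, 0, 0], [20, -8.8, 9.3, 0, 0, 0, 0], [20, -10.2, 7.7, 0, 0, 0, 0], [20, -11.5, 5.8, 0, 0, 0, 0], [20, -12.2, 3.9, 0, 0, 0, 0], [20, -12.7, 1.6, 0, 0, 0, 0]]
[[20, -12.8, -0.5, 0, 0, 0, 0], [20, -12.5, -2.7, 0, 0, 0, 0], [20, -11.9, -4.8, 0, 0, 0, 0], [20, -10.9, -6.7, 0, 0, 0, 0], [20, -9.6, -8.5, 0, 0, 0, 0], [20, -8, -10, 0, 0, 0, 0], [20, -6.2, -11.2, 0, 0, 0, 0], [20, -4.2, -12.1, 0, 0, 0, 0]]
[[20, -2.1, -12.6, 0, 0, 0, 0], [20, 0.1, -12.9, 0, 0, 0, 0], [20, 2.3, -12.6, 0, 0, 0, 0], [20, 4.4, -12, 0, 0, 0, 0], [20, 6.4, -11.1, 0, 0, 0, 0], [20, 8.2, -9.9, 0, 0, 0, 0], [20, 9.8, -8.3, 0, 0, 0, 0], [20, 11, -6.5, 0, 0, 0, 0]]
[[20, 11.9, -4.6, 0, 0, 0, 0], [20, 12.6, -2.5, 0, 0, 0, 0], [20, 12.8, -0.2, 0, 0, 0, 0], [20, 12.7, 1.8, 0, 0, 0, 0], [20, 12.2, 4.1, 0
[... 358 characters left out ...]
 0], [20, -10.6, 7.2, 0, 0, 0, 0], [20, -11.6, 5.4, 0, 0, 0, 0], [20, -12.4, 3.2, 0, 0, 0, 0], [20, -12.8, 1.1, 0, 0, 0, 0], [20, -12.8, -1.1, 0, 0, 0, 0], [20, -12.3, -3.2, 0, 0, 0, 0], [20, -11.7, -5.4, 0, 0, 0, 0]]
[[20, -10.6, -7.2, 0, 0, 0, 0], [20, -9.2, -8.9, 0, 0, 0, 0], [20, -7.5, -10.3, 0, 0, 0, 0], [20, -5.7, -11.5, 0, 0, 0, 0], [20, -3.7, -12.3, 0, 0, 0, 0], [20, -1.5, -12.7, 0, 0, 0, 0], [20, 0.7, -12.8, 0, 0, 0, 0], [20, 2.9, -12.5, 0, 0, 0, 0]]
[[20, 4.9, -11.8, 0, 0, 0, 0], [20, 6.9, -10.8, 0, 0, 0, 0], [20, 8.7, -9.5, 0, 0, 0, 0], [20, 10.1, -7.9, 0, 0, 0, 0], [20, 11.3, -6, 0, 0, 0, 0], [20, 12.1, -4.1, 0, 0, 0, 0], [20, 12.7, -1.8, 0, 0, 0, 0], [20, 12.8, 0.2, 0, 0, 0, 0]]
```

Emit:
jog_arm:
  moves:
    - [20,11.6,5.5,0.5,0,0,0]
    - [20,10.4,7.4,0.5,0,0,0]
    - [20,9.1,9.1,0,0,0,0]
    - [20,7.3,10.5,0,0,0,0]
    - [20,5.5,11.6,0,0,0,0]
    - [20,3.4,12.3,0,0,0,0]
    - [20,1.3,12.8,0,0,0,0]
    - [20,-0.9,12.7,0,0,0,0]

```text
time_s: 9.38
eef_pos: [0.6487, -0.0771, 0.1422]
tool_rot: [-3.095, -0.538, -0.003]
ft_force: [5.0, -0.3, -0.9]
opening: 0.314
grip_force: 12.0
```

Emit:
jog_arm:
  moves:
    - [20,-3.1,12.5,0,0,0,0]
    - [20,-5.1,11.7,0,0,0,0]
    - [20,-7.1,10.7,0,0,0,0]
    - [20,-8.8,9.3,0,0,0,0]
    - [20,-10.2,7.7,0,0,0,0]
    - [20,-11.5,5.8,0,0,0,0]
    - [20,-12.2,3.9,0,0,0,0]
    - [20,-12.7,1.6,0,0,0,0]

```text
time_s: 10.38
eef_pos: [0.5764, -0.0139, 0.1422]
tool_rot: [-3.094, -0.538, 0.001]
ft_force: [0.7, 0.1, 0.7]
opening: 0.317
grip_force: 12.0
```

Emit:
jog_arm:
  moves:
    - [20,-12.8,-0.5,0,0,0,0]
    - [20,-12.5,-2.7,0,0,0,0]
    - [20,-11.9,-4.8,0,0,0,0]
    - [20,-10.9,-6.7,0,0,0,0]
    - [20,-9.6,-8.5,0,0,0,0]
    - [20,-8,-10,0,0,0,0]
    - [20,-6.2,-11.2,0,0,0,0]
    - [20,-4.2,-12.1,0,0,0,0]

```text
time_s: 11.38
eef_pos: [0.5012, -0.0727, 0.1424]
tool_rot: [3.095, 0.537, 0.002]
ft_force: [10.8, -1.2, -11.4]
opening: 0.318
grip_force: 12.0
```

```bash
python3 -c "
from h import *
rep('c')"
```

```text
11.38 side [(323.9, 0.42), (278.7, 0.36), (89.2, 0.36)]
t 11.43 tcp [ 0.5011 -0.0738  0.1423] knob r 0.0747 ang 167.5 F [  6.8  -2.9 -10.2] grip 12.0 open 29.7
```

```bash
cat >> sim.py <<'E'
r=.125
S0=[(r,3),(r,6),(r,9)]+[(r,10.6)]*13+[(.05,0)]+[(r,10.6)]*16+[(.05,0)]+[(r,9.8)]*24
E
python3 -c "
from sim import *
for J in (.026,.032,.04,.048,.055):
  for Td in (.009,.012,.015,.018,.021,.024):
    L=sim(S0,J,Td,105.2/57.3); e=(L[1000,1]-170.1,L[2049,1]-282,L[-1,1]-449.2)
    if np.hypot(e[0],e[2])<14: print(J,Td,np.round(e,1),'w',L[-1,2].round(2))
"
```

```text
0.026 0.018 [ 8.7 12.4 -3.8] w 0.9
0.032 0.015 [ 7.7 17.  10.3] w 0.95
0.032 0.018 [ 3.5  6.4 -9.3] w 0.9
0.04 0.015 [1.2 8.7 2.5] w 0.95
0.048 0.012 [-0.8 10.4 13.5] w 1.01
0.048 0.015 [-4.4  0.6 -5.3] w 0.95
0.055 0.012 [-5.3  3.3  6.3] w 1.01
```

Emit:
jog_arm:
  moves:
    - [20,-2.1,-12.6,-0.5,0,0,0]
    - [20,0.1,-12.9,0,0,0,0]
    - [20,2.3,-12.6,0,0,0,0]
    - [20,4.4,-12,0,0,0,0]
    - [20,6.4,-11.1,0,0,0,0]
    - [20,8.2,-9.9,0,0,0,0]
    - [20,9.8,-8.3,0,0,0,0]
    - [20,11,-6.5,0,0,0,0]

```text
time_s: 12.42
eef_pos: [0.542, -0.1571, 0.1423]
tool_rot: [-3.093, -0.537, -0.003]
ft_force: [6.0, 12.1, -1.0]
opening: 0.317
grip_force: 12.0
```

Emit:
jog_arm:
  moves:
    - [20,11.9,-4.6,0,0,0,0]
    - [20,12.6,-2.5,0,0,0,0]
    - [20,12.8,-0.2,0,0,0,0]
    - [20,12.7,1.8,0,0,0,0]
    - [20,12.2,4.1,0,0,0,0]
    - [20,11.3,6,0,0,0,0]
    - [20,10.1,7.9,0,0,0,0]
    - [20,8.6,9.5,0,0,0,0]

```text
time_s: 13.42
eef_pos: [0.6336, -0.1355, 0.1423]
tool_rot: [-3.095, -0.537, 0.0]
ft_force: [-3.8, 3.3, 2.9]
opening: 0.315
grip_force: 12.0
```

Emit:
jog_arm:
  moves:
    - [20,6.9,10.8,0,0,0,0]
    - [20,4.9,11.8,0,0,0,0]
    - [20,2.9,12.5,0,0,0,0]
    - [20,0.7,12.8,0,0,0,0]
    - [20,-1.5,12.7,0,0,0,0]
    - [20,-3.7,12.3,0,0,0,0]
    - [20,-5.6,11.5,0,0,0,0]
    - [20,-7.6,10.3,0,0,0,0]

```text
time_s: 14.42
eef_pos: [0.6305, -0.0393, 0.1423]
tool_rot: [-3.095, -0.538, -0.002]
ft_force: [3.5, 2.8, 3.8]
opening: 0.314
grip_force: 12.0
```

Emit:
jog_arm:
  moves:
    - [20,-9.2,8.9,0,0,0,0]
    - [20,-10.6,7.2,0,0,0,0]
    - [20,-11.6,5.4,0,0,0,0]
    - [20,-12.4,3.2,0,0,0,0]
    - [20,-12.8,1.1,0,0,0,0]
    - [20,-12.8,-1.1,0,0,0,0]
    - [20,-12.3,-3.2,0,0,0,0]
    - [20,-11.7,-5.4,0,0,0,0]

```text
time_s: 15.42
eef_pos: [0.5362, -0.0245, 0.1422]
tool_rot: [3.095, 0.538, -0.0]
ft_force: [1.8, -2.9, 5.0]
opening: 0.319
grip_force: 12.0
```

```bash
python3 -c "
from h import *
rep('d')"
```

```text
15.43 side [(358.9, 0.78), (287.0, 0.22), (335.1, 0.18)]
t 15.47 tcp [ 0.5353 -0.0251  0.1422] knob r 0.0755 ang 120.9 F [-1.1  0.9  6.3] grip 12.0 open 30.0
```

```bash
python3 -c "
from h import *
f=lambda i:cv2.resize(rect('side',cv2.imread('pics/%s_side.png'%i),C,half=.22),(400,400))
cv2.imwrite('pics/rd.png',np.hstack([f('c'),f('d')]))"
```

```text
(no output)
```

View pics/rd.png

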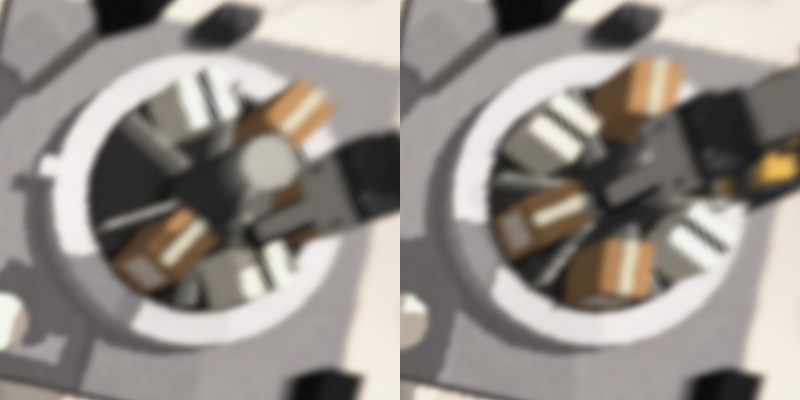

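In d the tongue is hidden behind the gripper at right. The spokes put it at about 302°, so the speed is about 0.92 rad/s. I'll run one more turn at this pace to be sure of step 1.

Emit:
jog_arm:
  moves:
    - [20,-10.6,-7.2,0,0,0,0]
    - [20,-9.2,-8.9,0,0,0,0]
    - [20,-7.5,-10.3,0,0,0,0]
    - [20,-5.7,-11.5,0,0,0,0]
    - [20,-3.7,-12.3,0,0,0,0]
    - [20,-1.5,-12.7,0,0,0,0]
    - [20,0.7,-12.8,0,0,0,0]
    - [20,2.9,-12.5,0,0,0,0]

```text
time_s: 16.48
eef_pos: [0.5031, -0.1134, 0.1422]
tool_rot: [-3.095, -0.537, -0.004]
ft_force: [11.5, 4.0, 1.6]
opening: 0.314
grip_force: 12.0
```

Emit:
jog_arm:
  moves:
    - [20,4.9,-11.8,0,0,0,0]
    - [20,6.9,-10.8,0,0,0,0]
    - [20,8.7,-9.5,0,0,0,0]
    - [20,10.1,-7.9,0,0,0,0]
    - [20,11.3,-6,0,0,0,0]
    - [20,12.1,-4.1,0,0,0,0]
    - [20,12.7,-1.8,0,0,0,0]
    - [20,12.8,0.2,0,0,0,0]

```text
time_s: 17.48
eef_pos: [0.582, -0.164, 0.1421]
tool_rot: [-3.093, -0.537, 0.001]
ft_force: [-2.4, 10.6, 10.2]
opening: 0.314
grip_force: 12.0
```

```bash
python3 -c "
from h import *
s=manip.get_state();p=s['eef_pos'];print(p,s['ft_force'])
rows(996.2,[9.8]*32)"
```

```text
[ 0.58199185 -0.16397256  0.14212073] [-2.36727561 10.62264809 10.21083168]
end 1309.8
[[20, 12.6, 2.5, 0, 0, 0, 0], [20, 11.9, 4.5, 0, 0, 0, 0], [20, 11.1, 6.6, 0, 0, 0, 0], [20, 9.7, 8.3, 0, 0, 0, 0], [20, 8.2, 9.9, 0, 0, 0, 0], [20, 6.4, 11.1, 0, 0, 0, 0], [20, 4.4, 12, 0, 0, 0, 0], [20, 2.3, 12.6, 0, 0, 0, 0]]
[[20, 0.1, 12.8, 0, 0, 0, 0], [20, -2.1, 12.7, 0, 0, 0, 0], [20, -4.2, 12.1, 0, 0, 0, 0], [20, -6.2, 11.2, 0, 0, 0, 0], [20, -8, 10, 0, 0, 0, 0], [20, -9.6, 8.5, 0, 0, 0, 0], [20, -10.9, 6.7, 0, 0, 0, 0], [20, -11.9, 4.8, 0, 0, 0, 0]]
[[20, -12.5, 2.7, 0, 0, 0, 0], [20, -12.8, 0.5, 0, 0, 0, 0], [20, -12.7, -1.7, 0, 0, 0, 0], [20, -12.2, -3.8, 0, 0, 0, 0], [20, -11.4, -5.8, 0, 0, 0, 0], [20, -10.3, -7.7, 0, 0, 0, 0], [20, -8.8, -9.4, 0, 0, 0, 0], [20, -7, -10.6, 0, 0, 0, 0]]
[[20, -5.2, -11.8, 0, 0, 0, 0], [20, -3.1, -12.4, 0, 0, 0, 0], [20, -0.9, -12.8, 0, 0, 0, 0], [20, 1.3, -12.7, 0, 0, 0, 0], [20, 3.4, -12.4, 0, 0, 0, 0], [20, 5.5, -11.6, 0, 0, 0, 0], [20, 7.3, -10.4, 0, 0, 0, 0], [20, 9.1, -9.1, 0, 0, 0, 0]]
```

Emit:
jog_arm:
  moves:
    - [20,12.6,2.5,0,0,0,0]
    - [20,11.9,4.5,0,0,0,0]
    - [20,11.1,6.6,0,0,0,0]
    - [20,9.7,8.3,0,0,0,0]
    - [20,8.2,9.9,0,0,0,0]
    - [20,6.4,11.1,0,0,0,0]
    - [20,4.4,12,0,0,0,0]
    - [20,2.3,12.6,0,0,0,0]

```text
time_s: 18.48
eef_pos: [0.6489, -0.0974, 0.1422]
tool_rot: [3.095, 0.537, 0.002]
ft_force: [3.3, -0.5, 6.4]
opening: 0.314
grip_force: 12.0
```

Emit:
jog_arm:
  moves:
    - [20,0.1,12.8,0,0,0,0]
    - [20,-2.1,12.7,0,0,0,0]
    - [20,-4.2,12.1,0,0,0,0]
    - [20,-6.2,11.2,0,0,0,0]
    - [20,-8,10,0,0,0,0]
    - [20,-9.6,8.5,0,0,0,0]
    - [20,-10.9,6.7,0,0,0,0]
    - [20,-11.9,4.8,0,0,0,0]

```text
time_s: 19.48
eef_pos: [0.5955, -0.0173, 0.1422]
tool_rot: [-3.093, -0.538, -0.001]
ft_force: [1.5, 4.8, 7.9]
opening: 0.316
grip_force: 12.0
```

Emit:
jog_arm:
  moves:
    - [20,-12.5,2.7,0,0,0,0]
    - [20,-12.8,0.5,0,0,0,0]
    - [20,-12.7,-1.7,0,0,0,0]
    - [20,-12.2,-3.8,0,0,0,0]
    - [20,-11.4,-5.8,0,0,0,0]
    - [20,-10.3,-7.7,0,0,0,0]
    - [20,-8.8,-9.4,0,0,0,0]
    - [20,-7,-10.6,0,0,0,0]

```text
time_s: 20.48
eef_pos: [0.5076, -0.0547, 0.1422]
tool_rot: [3.095, 0.537, 0.0]
ft_force: [4.6, -2.6, 4.9]
opening: 0.318
grip_force: 12.0
```

```bash
python3 -c "
from h import *
rep('e')
from sim import *
d=S0+[(.05,0)]+[(r,9.8)]*32+[(.05,0)]+[(r,9.8)]*40
for J in (.028,.034,.04,.048,.055):
  for Td in (.012,.014,.016,.018,.02,.022,.024):
    L=sim(d,J,Td,105.2/57.3); n=len(S0); f=lambda t:np.interp(t,L[:,0],L[:,1])
    e=[f(2)-170.1,f(7.1)-449.2,f(11.15)-662,L[-1,1]]
    if abs(e[0])<9 and abs(e[1])<15:print(J,Td,np.round(e,1),'w',L[-1,2].round(2))
"
```

```text
20.48 side [(282.9, 0.49), (320.4, 0.31), (213.4, 0.26)]
t 20.52 tcp [ 0.5072 -0.0558  0.1422] knob r 0.075 ang 152.9 F [-0.2 -1.6  7. ] grip 12.0 open 29.7
0.028 0.018 [  6.8  -2.8 -10.4 902.2] w 0.9
0.034 0.016 [  4.5   4.8   5.6 928.2] w 0.94
0.034 0.018 [  1.8  -8.3 -15.8 896.7] w 0.9
0.04 0.014 [  2.4  12.   21.1 953.8] w 0.97
0.04 0.016 [-2.000e-01 -1.000e+00 -1.000e-01  9.225e+02] w 0.94
0.04 0.018 [ -2.8 -13.9 -21.3 891.2] w 0.9
0.048 0.014 [ -3.3   4.   13.2 945.8] w 0.97
0.048 0.016 [ -5.7  -8.6  -7.8 914.8] w 0.94
0.055 0.012 [ -5.4   9.5  27.  969.7] w 1.01
0.055 0.014 [ -7.6  -2.9   6.3 938.9] w 0.97
```

```bash
python3 -c "
from sim import *
for N in (9,10,11,12):
  pr=[9.8]*N+[7,4]
  for J,Td in ((.034,.0165),(.04,.0158),(.048,.0148)):
    L=sim(S0+[(r,9.8)]*8+[(.05,0)]+[(r,x) for x in pr]+[(r,0)]*14,J,Td); n=int((sum(a for a,_ in S0)+1)/.002)
    print(N,J,(L[-1,1]-L[n,1]).round(1),L[-1,2], 'rest at',(L[np.argmax((L[:,2]<1e-3)&(np.arange(len(L))>n)),0]-L[n,0]).round(2))
from h import *
rows(1231.4,[9.8]*10+[7,4])"
```

```text
9 0.034 82.6 0.0 rest at 2.15
9 0.04 87.4 0.0 rest at 2.33
9 0.048 94.4 0.0 rest at 2.59
10 0.034 89.1 0.0 rest at 2.28
10 0.04 94.1 0.0 rest at 2.46
10 0.048 101.2 0.0 rest at 2.72
11 0.034 95.7 0.0 rest at 2.4
11 0.04 100.7 0.0 rest at 2.58
11 0.048 108.0 0.0 rest at 2.84
12 0.034 102.3 0.0 rest at 2.53
12 0.04 107.4 0.0 rest at 2.71
12 0.048 114.7 0.0 rest at 2.97
end 1340.4
[[20, -5.1, -11.7, 0, 0, 0, 0], [20, -3.1, -12.5, 0, 0, 0, 0], [20, -0.9, -12.7, 0, 0, 0, 0], [20, 1.2, -12.8, 0, 0, 0, 0], [20, 3.5, -12.3, 0, 0, 0, 0], [20, 5.4, -11.6, 0, 0, 0, 0], [20, 7.4, -10.5, 0, 0, 0, 0], [20, 9, -9.1, 0, 0, 0, 0]]
[[20, 10.5, -7.4, 0, 0, 0, 0], [20, 11.6, -5.5, 0, 0, 0, 0], [20, 8.7, -2.7, 0, 0, 0, 0], [20, 5.1, -1.1, 0, 0, 0, 0]]
```

```bash
python3 -c "
from h import *
rows(1231.4,[9.8]*16+[7,4])"
```

```text
end 1399.2
[[20, -5.1, -11.7, 0, 0, 0, 0], [20, -3.1, -12.5, 0, 0, 0, 0], [20, -0.9, -12.7, 0, 0, 0, 0], [20, 1.2, -12.8, 0, 0, 0, 0], [20, 3.5, -12.3, 0, 0, 0, 0], [20, 5.4, -11.6, 0, 0, 0, 0], [20, 7.4, -10.5, 0, 0, 0, 0], [20, 9, -9.1, 0, 0, 0, 0]]
[[20, 10.5, -7.4, 0, 0, 0, 0], [20, 11.6, -5.5, 0, 0, 0, 0], [20, 12.3, -3.5, 0, 0, 0, 0], [20, 12.7, -1.3, 0, 0, 0, 0], [20, 12.8, 0.9, 0, 0, 0, 0], [20, 12.5, 3, 0, 0, 0, 0], [20, 11.7, 5.1, 0, 0, 0, 0], [20, 10.7, 7.1, 0, 0, 0, 0]]
[[20, 6.9, 6.1, 0, 0, 0, 0], [20, 3.5, 3.8, 0, 0, 0, 0]]
```

Emit:
jog_arm:
  moves:
    - [20,-5.1,-11.7,0,0,0,0]
    - [20,-3.1,-12.5,0,0,0,0]
    - [20,-0.9,-12.7,0,0,0,0]
    - [20,1.2,-12.8,0,0,0,0]
    - [20,3.5,-12.3,0,0,0,0]
    - [20,5.4,-11.6,0,0,0,0]
    - [20,7.4,-10.5,0,0,0,0]
    - [20,9,-9.1,0,0,0,0]

```text
time_s: 21.52
eef_pos: [0.5262, -0.147, 0.1422]
tool_rot: [-3.094, -0.537, -0.003]
ft_force: [8.0, 10.2, 5.8]
opening: 0.312
grip_force: 12.0
```

Emit:
jog_arm:
  moves:
    - [20,10.5,-7.4,0,0,0,0]
    - [20,11.6,-5.5,0,0,0,0]
    - [20,12.3,-3.5,0,0,0,0]
    - [20,12.7,-1.3,0,0,0,0]
    - [20,12.8,0.9,0,0,0,0]
    - [20,12.5,3,0,0,0,0]
    - [20,11.7,5.1,0,0,0,0]
    - [20,10.7,7.1,0,0,0,0]

```text
time_s: 22.52
eef_pos: [0.6201, -0.1488, 0.1422]
tool_rot: [-3.094, -0.537, 0.001]
ft_force: [-3.8, 3.9, 9.8]
opening: 0.314
grip_force: 12.0
```

Emit:
jog_arm:
  moves:
    - [20,6.9,6.1,0,0,0,0]
    - [20,3.5,3.8,0,0,0,0]
    - [20,0,0,0,0,0,0]
    - [20,0,0,0,0,0,0]
    - [20,0,0,0,0,0,0]
    - [20,0,0,0,0,0,0]
    - [20,0,0,0,0,0,0]
    - [20,0,0,0,0,0,0]

```text
time_s: 23.52
eef_pos: [0.6302, -0.1393, 0.1422]
tool_rot: [-3.095, -0.537, 0.001]
ft_force: [-1.6, 1.1, 8.4]
opening: 0.318
grip_force: 12.0
```

Emit:
jog_arm:
  moves:
    - [20,0,0,0,0,0,0]
    - [20,0,0,0,0,0,0]
    - [20,0,0,0,0,0,0]
    - [20,0,0,0,0,0,0]

```text
time_s: 24.02
eef_pos: [0.6302, -0.1393, 0.1422]
tool_rot: [-3.095, -0.537, 0.001]
ft_force: [0.1, 1.0, 7.7]
opening: 0.315
grip_force: 12.0
```

```bash
python3 -c "
import h
from h import *
h.CAMS=['side','top','wrist']
rep('f')
a=[rect('side',cv2.imread('pics/f_side.png'),C,z=.05,half=.22),rect('top',cv2.imread('pics/f_top.png'),C,z=.05,half=.22)]
w_=cv2.imread('pics/f_wrist.png')
cv2.imwrite('pics/rf.png',np.vstack([np.hstack([cv2.resize(x,(350,350)) for x in a]),cv2.resize(w_,(700,438))[:240]]))"
```

```text
24.02 side [(292.2, 0.29), (313.7, 0.28), (328.7, 0.26)]
24.07 top [(131.1, 0.16), (272.8, 0.08), (8.9, 0.08)]
24.12 wrist [(355.2, 0.37), (254.5, 0.19), (156.0, 0.17)]
t 24.18 tcp [ 0.6302 -0.1393  0.1422] knob r 0.0748 ang -41.3 F [-1.4  0.4  8.2] grip 12.0 open 29.7
```

View pics/rf.png

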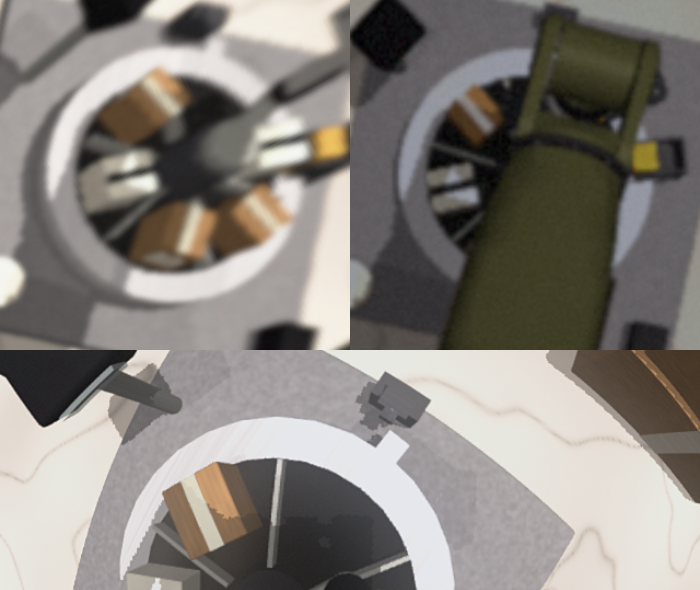

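At rest the tongue tip is at (398,440) in the wrist view, just clockwise of the pointer, at about -5°. I'll check the pointer's bearing by overlaying it.

```bash
python3 -c "
from h import *
im=cv2.imread('pics/f_wrist.png');st=manip.get_state()
pt=lambda r,a,z:np.array(wproj(np.array([C[0]+r*np.cos(np.radians(a)),C[1]+r*np.sin(np.radians(a)),z]),st))
u=pt(.182,-12,.055);print(u,pt(.178,-16.8,.05))
x0,y0=int(u[0])-60,max(int(u[1])-50,0);k=7
c=cv2.resize(im[y0:y0+80,x0:x0+110],None,fx=k,fy=k,interpolation=cv2.INTER_NEAREST)
for a,col in ((-8,(0,255,0)),(-10,(255,255,0)),(-12,(0,0,255)),(-14,(255,0,0)),(-16.8,(255,0,255))):
    q=(pt(.182,a,.055)-[x0,y0]+.5)*k;cv2.circle(c,tuple(int(t) for t in q),4,col,-1)
cv2.imwrite('pics/wp.png',c)"
```

```text
[351.44106463  65.06773534] [362.49739112  79.44313095]
```

View pics/wp.png

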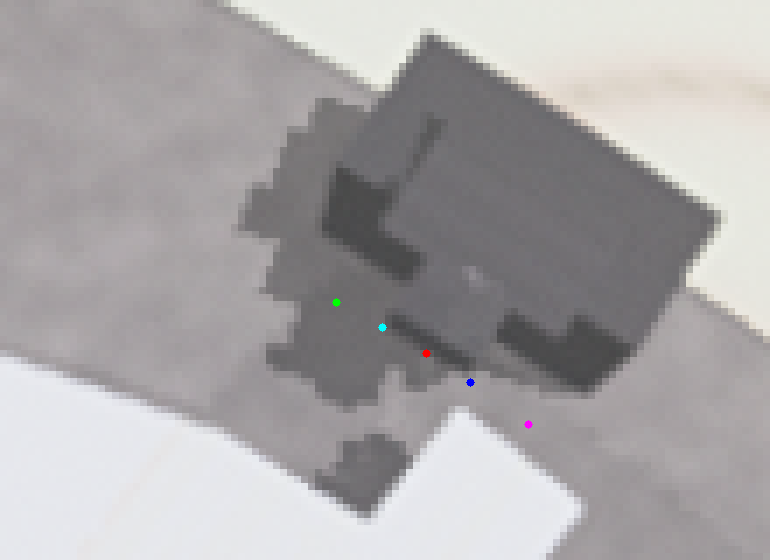

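The pointer tip at (430,340) matches my -12° bearing. The tongue tip at (521,460) is about 18 mm away, which is inside 26 mm. A small nudge of about 4° will centre it.

```bash
python3 -c "
from sim import *
for pr in ([4,6,4],[4,6,6,4],[4,6,6,6,4],[5,7,7,5],[5,8,5]):
  print(pr,[sim([(r,x) for x in pr]+[(r,0)]*8,J,Td)[-1,1].round(1) for J,Td in ((.034,.0155),(.04,.0158),(.04,.018),(.048,.0148))])
from h import *
rows(1399.2,[4,6,6,4])"
```

```text
[4, 6, 4] [np.float64(2.2), np.float64(1.9), np.float64(1.5), np.float64(1.9)]
[4, 6, 6, 4] [np.float64(4.4), np.float64(3.9), np.float64(3.2), np.float64(3.8)]
[4, 6, 6, 6, 4] [np.float64(6.8), np.float64(6.2), np.float64(5.2), np.float64(6.0)]
[5, 7, 7, 5] [np.float64(6.5), np.float64(5.9), np.float64(5.0), np.float64(5.7)]
[5, 8, 5] [np.float64(4.1), np.float64(3.6), np.float64(3.0), np.float64(3.5)]
end 1419.2
[[20, 3.3, 4.1, 0, 0, 0, 0], [20, 4.3, 6.5, 0, 0, 0, 0], [20, 3.7, 6.9, 0, 0, 0, 0], [20, 2, 4.9, 0, 0, 0, 0]]
```

Emit:
jog_arm:
  moves:
    - [20,3.3,4.1,0,0,0,0]
    - [20,4.3,6.5,0,0,0,0]
    - [20,3.7,6.9,0,0,0,0]
    - [20,2,4.9,0,0,0,0]
    - [20,0,0,0,0,0,0]
    - [20,0,0,0,0,0,0]
    - [20,0,0,0,0,0,0]
    - [20,0,0,0,0,0,0]

```text
time_s: 25.18
eef_pos: [0.6439, -0.1173, 0.1422]
tool_rot: [3.095, 0.537, 0.001]
ft_force: [2.7, -0.2, 6.4]
opening: 0.316
grip_force: 12.0
```

```bash
python3 -c "
import h
from h import *
h.CAMS=['wrist','side']
rep('g2')"
```

```text
25.18 wrist [(358.3, 0.43), (298.5, 0.15), (137.5, 0.13)]
25.23 side [(359.2, 0.46), (295.8, 0.42), (339.0, 0.29)]
t 25.27 tcp [ 0.6439 -0.1173  0.1422] knob r 0.075 ang -21.3 F [ 2.3 -0.6  7. ] grip 12.0 open 29.8
```

Tongue within 2° of the pointer. Releasing and lifting clear.

Emit:
jog_arm:
  moves:
    - [36,0,0,0,0,0,0]
    - [50,0,0,0,0,0,0]
    - [64,0,0,0,0,0,0]
    - [64,0,0,0,0,0,0]
    - [64,0,0,15,0,0,0]
    - [64,0,0,25,0,0,0]
    - [64,0,0,25,0,0,0]
    - [64,0,0,25,0,0,0]

```text
time_s: 26.28
eef_pos: [0.6439, -0.1166, 0.2341]
tool_rot: [3.095, 0.537, 0.002]
ft_force: [0.3, 0.2, -0.9]
opening: 0.681
grip_force: 0.0
```

Emit:
jog_arm:
  moves:
    - [64,0,0,20,0,0,0]
    - [64,0,0,0,0,0,0]
    - [64,0,0,0,0,0,0]

```text
time_s: 26.65
eef_pos: [0.6437, -0.1166, 0.2514]
tool_rot: [-3.095, -0.537, 0.001]
ft_force: [-0.4, 0.4, -0.3]
opening: 0.68
grip_force: 0.0
```

```bash
python3 -c "
import h
from h import *
h.CAMS=['wrist','side']
rep('h')"
```

```text
26.65 wrist [(257.2, 0.57), (358.4, 0.4), (171.1, 0.35)]
26.7 side [(359.2, 0.45), (295.8, 0.42), (339.0, 0.33)]
t 26.75 tcp [ 0.6436 -0.1165  0.251 ] knob r 0.0745 ang -20.9 F [-1.   0.1 -0.3] grip 0.0 open 63.9
```

The tongue hasn't moved and the crank is free, so I'm handing in.

```bash
python3 -c "
from h import *
print(job.job_done())"
```

```text
the job is handed in; nothing more can be done
None
```

I handed the job in at about 27 s: by my camera measurements the carousel averaged about 0.93 rad/s over 9 s, now rests with its tongue within about 2° of the pointer, and the crank is released with the arm clear; no verdict was returned.

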